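# Unscrew the gear reducer's filler cap and put it in the tray

## Robot

A 6-joint arm with a two-finger parallel gripper is mounted at the origin on a cart in front of the work surface, level with it; the furniture and walls round the work are solid. World frame = base frame: x ahead of the robot, y to its left, z up, the work surface at z = 0. Lengths are in m, angles in rad, forces in N, time in s.
With the tool pointing down it reaches from about 0.4 to 0.825 m from the base axis. Payload 7 kg.
Tool frame: the origin (TCP) lies between the finger pads; the fingertips stand 22 mm ahead of it and the grasp point (between the pads) lies 3 mm ahead of it; z points along the fingers, y is the direction in which the jaws open and shut (so a half turn about z gives the same grasp; the last joint's range is limited). The gripper opens to 88 mm and grips with 3 to 60 N. Pads are 19 mm wide; open, the fingers measure 130 mm over their backs; the gripper's body (78 mm by 193 mm) begins 47 mm behind the grasp point.
Start: joints at [-0.939, 0.359, 0.012, 0, -1.224, -0.288], TCP at [0.227, -0.635, 0.249] pointing down, gripper open.
Joint ranges: [-3.07, 3.07], [-1.43, 2.12], [-1.02, 1.25], [-3.03, 1.67], [-3.05, -0], [-3.03, 3.03]. Speed limits (rad/s): [2.39, 2.39, 3.01, 3.14, 3.14, 3.14].

## Interface

Orientations are given as a rotation vector (axis times angle).
In Python, from station import robot gives the robot as it stands.
- The arm moves only by the shell command python3 -m pendant 'ROWS' [FORCE]. ROWS is JSON, a list of rows, each an object with "xyz": the shift along the tool's x, y, z in units of 30 mm (1.0 is 30 mm), a list of three; "turn": the turn, a rotation vector about the tool's x, y, z in units of 6 degrees (1.0 is 6 degrees), a list of three; "hand": the finger opening in mm, from 0 to 87.6. A call has 1 to 20 rows; each row is the pose to reach, as a shift and turn from the pose commanded when the call began, along the tool's axes at that moment; what a row does not reach only later rows make up. A row lasts 1/8 s, in which the tool goes at most 62.5 mm and 10.7 degrees, less where a joint would pass 70% of its speed; a pose out of reach is approached as far as the arm can. A call with a gripper value outside its range is refused whole. The fingers move at their own pace and stop on an object; FORCE is the grip in N (left out, the last holds). Time passes only in rows, so rows that repeat a pose let the fingers close. It gives the time, the measured TCP pose, the force and the opening at its end, in the units of the state.
- robot.observe(): the state, without advancing time (a new reading comes with each control period).
- robot.read_camera(name): name is "scene" or "top"; returns a dict with "img" (400x640x3 uint8, red, green, blue), "camera_matrix" (3x3 intrinsics, pixels), "origin" and "attitude" of the camera in the world. Camera axes: x right, y up, looking along -z (the intrinsics and any distortion apply to the point x, -y, -z); pixel columns grow to the right and rows downward; lengths in m; the calibration is good to about 2 mm. A picture is of the moment at which its call begins. There is no depth.
- robot.sign_off(): hands the job in, once; it reports no verdict.
The state is a dict: "time": time; "joints": joint angles; "qd": joint speeds; "effort": joint torques, N m; "tool_pos": TCP position; "ee_rot": TCP orientation; "force": force on the tool from outside, world axes, zero at the start; "ft_torque": the same for the moment, N m; "gripper_width": finger opening in m.
Only numpy, scipy, OpenCV 4.12 (cv2) and the standard library are available. Lean on these libraries where they do the work, as an engineer would, in place of code of your own. Each camera call takes 0.05 s, during which the arm holds its last target.

## Task

Open the gear reducer for filling: unscrew its dark filler cap anticlockwise, a bit at a time with fresh grips, until the thread lets go, and lift it clear without forcing it. Then set it down gently, open end down, in the flat metal tray and let go. Leave the V-block and the tape roll where they are.

Things in the scene. Friction and masses are not known exactly. Their poses are not given: they have to be found in the camera images.
- gearbox: grey gear reducer fixed to the table: base 150 (x) x 116 (y) mm, box 128 x 92 mm up to 80 mm high, round bearing covers on both y sides, a 20 mm output shaft to its -y reaching 84 mm out at 44 mm height. Origin: centre of its underside, z up. On its top, 22 mm from the origin toward its +x, stands an aluminium filler neck with a coarse thread, hidden under the cap at first.
- neck (a point): centre of the filler neck's top rim, 106 mm above the table, on the thread's axis. Neck 26 mm high, 40 mm across (48 mm over the thread). Right-hand thread: the cap unscrews anticlockwise seen from above, rising 24 mm per full turn (3.8 mm per rad, about 3 mm axial play). It comes free after about 220 degrees (3.85 rad; 3.5 to 4.1 by the start), 15 mm up; earlier the thread holds it.
- cap: loose dark screw cap, about 0.15 kg, 58 mm high: ribbed round skirt 60 mm across, 30 mm high, open below, with a hexagonal boss on top. Origin: centre of the skirt's lower rim, z up its axis. Screwed tight on the neck at the start (origin 81 mm above the table). Turns easily, stays where let go. To pass the neck it must rise 25 mm from there in all.
- boss (a point): centre of the cap's hexagonal boss, the place to grip, 44 mm above the cap's origin on its axis; turns with the cap. Boss solid, 28 mm high (30 to 58 mm above the cap's origin), 42 mm across the flats, 48.5 mm over the corners; flats face 0, 60, 120, 180, 240 and 300 degrees from the cap's x axis
- tray: loose flat open aluminium tray, 170 mm (its x) x 140 mm (its y), 18 mm high, walls and floor 3 mm, 0.8 kg, lying on the table; empty. Origin: centre of its underside, z up
- v_block: loose steel V-block, 60 x 40 x 30 mm high, standing on the table between reducer and tray; origin centre of its underside. Leave alone
- tape: loose yellow tape roll lying flat on the table, 85 x 94 x 18 mm, between reducer and tray; origin centre of its underside. Leave alone
Things that resemble listed ones, but are neither listed nor needed, are in the scene too. Of the things shaped like the cap, the dark steel one is meant.

How it is judged:
By the outcome, as a careful person would: the job done as asked, in the order asked, and still so for the second after the job is handed in, with the robot touching nothing.
It also fails if it takes over 53 s, if anything falls off the work surface, if the arm or the gripper's body presses on something with over 40 N, if the wrist force passes 120 N, or if a joint passes its speed limit or range.

## Working session

There is one attempt and no reset: what is moved stays moved. The work goes in short steps, Python scripts to look and compute and a shell command to move; the robot and the scene stay as the last step left them, time stands still between calls to the robot, and variables do not carry over. Pictures are saved under pics/ and viewed, and the job is handed in when it is done.

```bash
mkdir -p pics; cat > h.py <<'E'
import numpy as np, cv2
from station import robot
from scipy.spatial.transform import Rotation as R
def snap(n,f):
    c=robot.read_camera(n); cv2.imwrite('pics/'+f+'.png',c['img'][:,:,::-1]); 
    import pickle; pickle.dump(c,open(f'{f}.pkl','wb')); return c
def att(c):
    a=np.array(c['attitude'],float)
    return a if a.shape==(3,3) else R.from_rotvec(a).as_matrix() if a.size==3 else R.from_quat(a).as_matrix()
def proj(c,P):
    p=(np.array(P,float)-c['origin'])@att(c); p=p*[1,-1,-1]
    q=p@np.array(c['camera_matrix']).T; return q[...,:2]/q[...,2:]
def ray(c,u,v,z):
    d=np.linalg.inv(c['camera_matrix'])@[u,v,1]; d=att(c)@(d*[1,-1,-1]); o=np.array(c['origin'])
    return o+d*(z-o[2])/d[2]
E
python3 - <<'E'
from h import *
for n in('scene','top'):
    c=snap(n,n+'0'); print({k:v for k,v in c.items() if k!='img'})
print(robot.observe())
E
```

```text
{'camera_matrix': array([[365.80997833,   0.        , 318.55410063],
       [  0.        , 365.80997833, 198.39703354],
       [  0.        ,   0.        ,   1.        ]]), 'origin': array([-0.13723199,  0.57241939,  0.5089556 ]), 'attitude': array([ 0.51083151, -1.31232814, -2.0449731 ])}
{'camera_matrix': array([[447.86094641,   0.        , 326.94412246],
       [  0.        , 447.86094641, 198.82785255],
       [  0.        ,   0.        ,   1.        ]]), 'origin': array([ 0.36669405, -0.03896313,  1.11100165]), 'attitude': array([ 0.08235091, -0.09437496, -1.57993466])}
{'time': 0.1, 'joints': array([-9.38891622e-01,  3.59329873e-01,  1.11684004e-02, -3.42401350e-04,
       -1.22414114e+00, -2.88100774e-01]), 'qd': array([ 7.24061798e-04, -8.01267706e-06,  1.65372105e-03,  3.13351683e-04,
       -9.22895013e-04,  8.63673896e-04]), 'effort': array([-2.85123708e-03, -5.84160697e+01,  2.93749827e+01,  7.01538920e+00,
        1.02008818e-02, -7.15970668e-05]), 'tool_pos': array([ 0.22736828, -0.63511198,  0.24770862]), 'ee_rot': array([ 5.37144539e-01, -3.09494518e+00, -2.34434667e-03]), 'force': array([-0.33448069,  0.24580072,  0.53903445]), 'ft_torque': array([ 0.02909458,  0.03936624, -0.00257255]), 'gripper_width': 0.08752435661655514}
```

View pics/scene0.png

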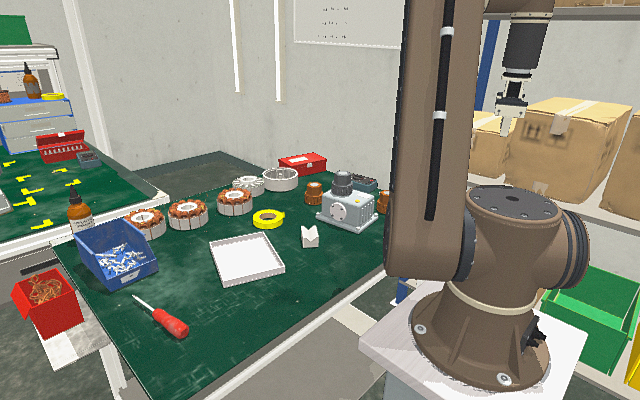

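View pics/top0.png

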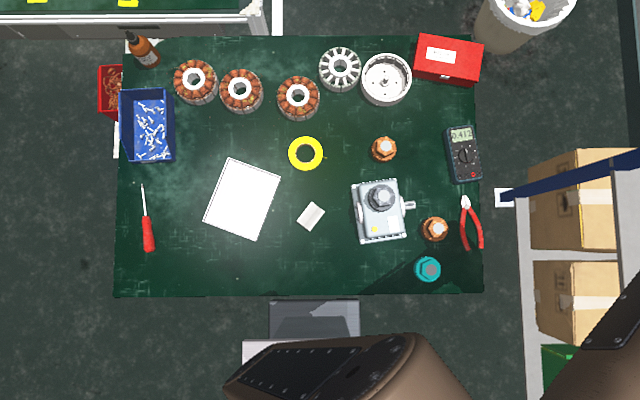

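Candidates in the top view: dark cap on the reducer (382,197), two copper caps (385,149) and (435,228), and a teal cap (428,268). I choose the dark one on the reducer and will check it in a close crop.

```bash
python3 - <<'E'
import cv2
t=cv2.imread('pics/top0.png');s=cv2.imread('pics/scene0.png')
cv2.imwrite('pics/tc.png',cv2.resize(t[165:255,340:430],(720,720)[:2] if 0 else (600,600),interpolation=cv2.INTER_CUBIC))
cv2.imwrite('pics/sc.png',cv2.resize(s[160:260,200:400],(800,400),interpolation=cv2.INTER_CUBIC))
cv2.imwrite('pics/tt.png',cv2.resize(t[130:250,190:340],(750,600),interpolation=cv2.INTER_CUBIC))
E
```

```text
(no output)
```

View pics/tc.png

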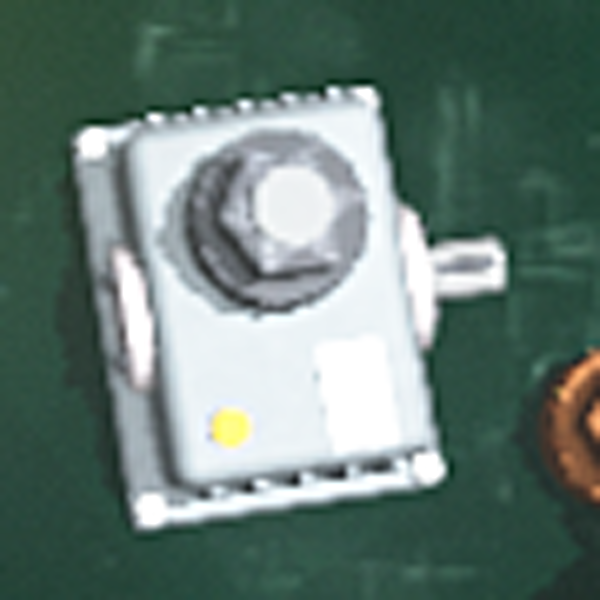

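View pics/sc.png

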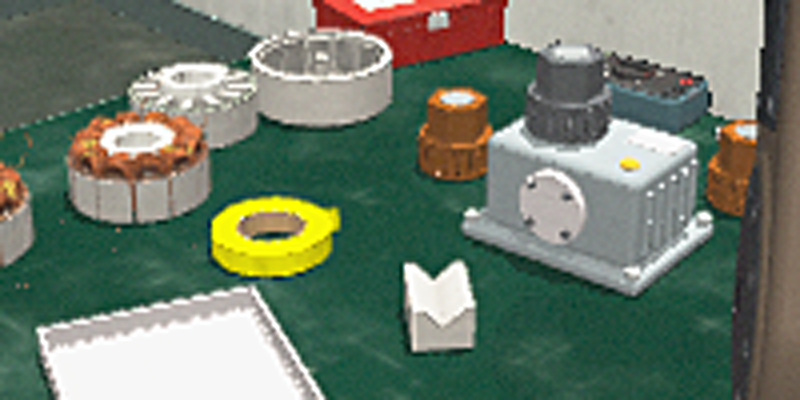

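View pics/tt.png

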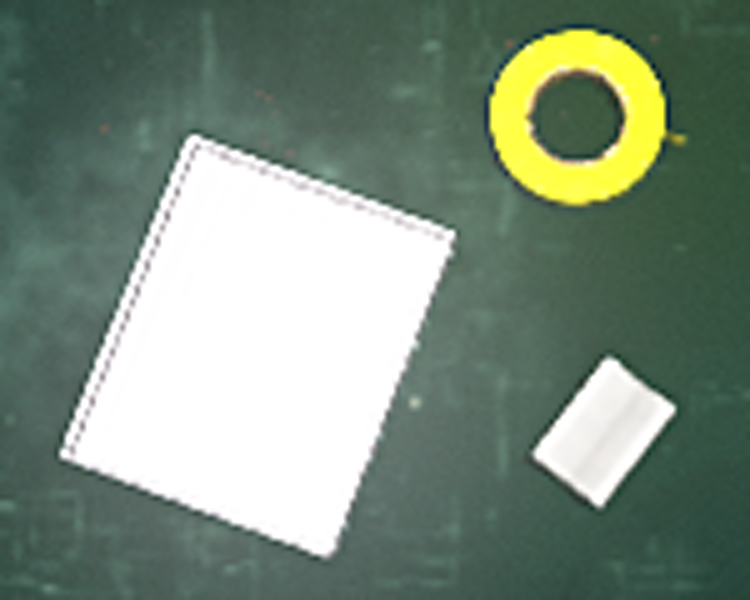

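```bash
cat > fit.py <<'E'
from h import *
import pickle,sys
c=pickle.load(open('top0.pkl','rb')); s=pickle.load(open('scene0.pkl','rb'))
def Tc(U,V): return (U+.5)/6.6667-.5+340,(V+.5)/6.6667-.5+165
for p in [(135,125),(378,92),(440,460),(175,485)]: print('boxtop',ray(c,*Tc(*p),.08).round(4))
print('skirt',ray(c,*Tc(278,220),.105).round(4),'disc',ray(c,*Tc(295,205),.139).round(4))
def Tt(U,V): return (U+.5)/5-.5+190,(V+.5)/5-.5+130
P=np.array([ray(c,*Tt(*p),.018) for p in [(193,135),(456,235),(333,557),(62,457)]]); print('tray',P.round(4),P.mean(0), [np.linalg.norm(P[i]-P[i-1]).round(4) for i in range(4)])
print('vblock',np.array([ray(c,*Tt(*p),.03) for p in [(610,357),(676,410),(600,507),(533,454)]]).round(4))
print('tape',ray(c,*Tt(578,116),.018))
E
python3 fit.py
```

```text
boxtop [ 0.5185 -0.1244  0.08  ]
boxtop [ 0.5292 -0.2097  0.08  ]
boxtop [ 0.4007 -0.2274  0.08  ]
boxtop [ 0.3931 -0.1358  0.08  ]
skirt [ 0.4817 -0.1703  0.105 ] disc [ 0.4827 -0.1716  0.139 ]
tray [[0.5979 0.1955 0.018 ]
 [0.5464 0.0652 0.018 ]
 [0.3888 0.1249 0.018 ]
 [0.4388 0.2571 0.018 ]] [0.4929516  0.16068864 0.018     ] [np.float64(0.1706), np.float64(0.1401), np.float64(0.1685), np.float64(0.1414)]
vblock [[ 0.4837 -0.0106  0.03  ]
 [ 0.4575 -0.0424  0.03  ]
 [ 0.4111 -0.0053  0.03  ]
 [ 0.437   0.0269  0.03  ]]
tape [0.60558852 0.00467484 0.018     ]
```

```bash
cat > ov.py <<'E'
from h import *
import pickle
def circ(x,y,z,r,n=60,a0=0):
    a=np.linspace(0,2*np.pi,n+1)+a0; return np.c_[x+r*np.cos(a),y+r*np.sin(a),np.full(n+1,z)]
def ov(f,curves,box,k,out):
    c=pickle.load(open(f+'.pkl','rb')); u0,v0,u1,v1=box
    im=cv2.resize(c['img'][v0:v1,u0:u1,::-1],None,fx=k,fy=k,interpolation=cv2.INTER_CUBIC)
    for P,col in curves:
        q=((proj(c,P)-[u0,v0]+.5)*k-.5)
        cv2.polylines(im,[np.round(q*8).astype(int).reshape(-1,1,2)],False,col,1,cv2.LINE_AA,3)
    cv2.imwrite('pics/'+out+'.png',im); return im
def cap(x,y,z,yaw): # rotvec upright
    d=np.radians(yaw+30)
    return [(circ(x,y,z,.03),(0,0,255)),(circ(x,y,z+.03,.03),(0,255,255)),(circ(x,y,z+.03,.02425,6,d),(0,255,0)),(circ(x,y,z+.058,.02425,6,d),(255,0,255))]
E
python3 - <<'E'
from ov import *
ims=[]
for yaw in (8,):
  C=cap(.482,-.171,.081,yaw)
  a=ov('top0',C,(350,170,415,230),6,'a'); b=ov('scene0',C,(315,160,380,220),6,'b')
  z=[]
  e=ov('top0',[],(350,170,415,230),6,'a'); g=ov('scene0',[],(315,160,380,220),6,'b')
  ims.append(np.hstack([a,b])); ims.append(np.hstack([e,g]))
cv2.imwrite('pics/ov1.png',np.vstack(ims))
print(ims[0].shape)
E
```

```text
(360, 780, 3)
```

View pics/ov1.png

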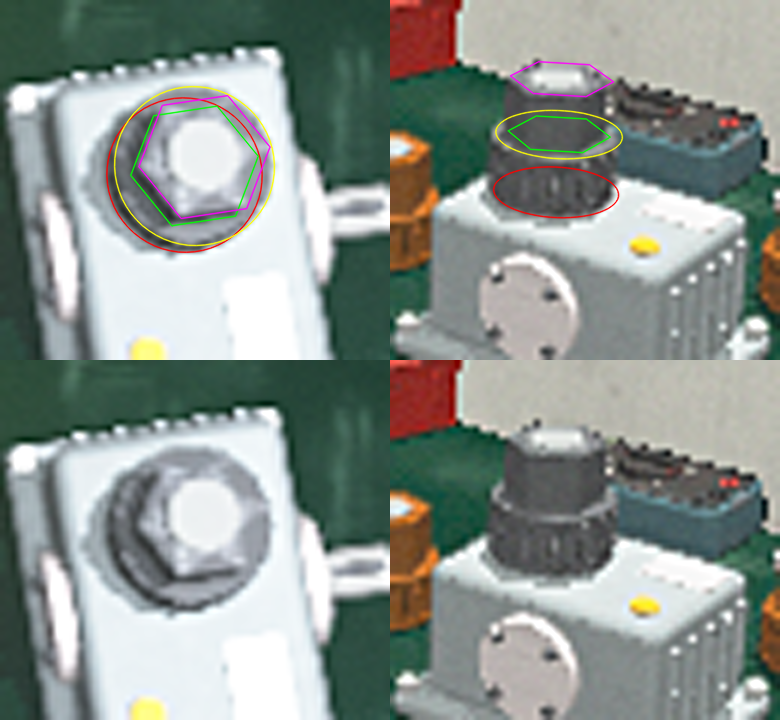

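```bash
python3 - <<'E'
from ov import *
ims=[]
for yaw in (-6,4,14,24):
  d=np.radians(yaw+30)
  C=[(circ(.482,-.171,.139,.02425,6,d),(255,0,255)),(circ(.482,-.171,.111,.02425,6,d),(0,255,0))]
  ims.append(ov('top0',C,(360,177,408,220),8,'a'))
im=np.vstack([np.hstack(ims[:2]),np.hstack(ims[2:])]);im=cv2.convertScaleAbs(im,alpha=1.0)
cv2.imwrite('pics/ov2.png',im[:600] if 0 else cv2.resize(im,None,fx=.85,fy=.85))
E
```

```text
(no output)
```

View pics/ov2.png

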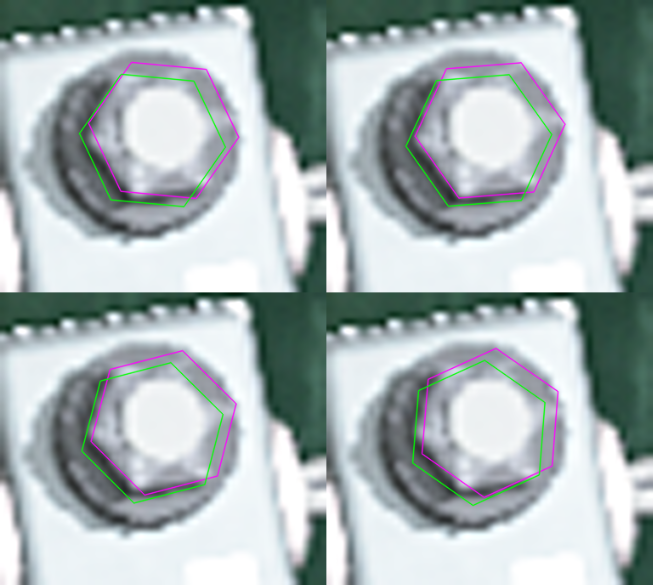

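```bash
cat > go.py <<'E'
from h import *
def need(xyz,jaw):
    o=robot.observe(); Rt=R.from_rotvec(o['ee_rot']); 
    a=np.radians(jaw); y=np.array([np.cos(a),np.sin(a),0]); z=np.array([0,0,-1.]); x=np.cross(y,z)
    G=R.from_matrix(np.c_[x,y,z])
    d=Rt.inv().apply(np.array(xyz)-o['tool_pos'])/.03; t=(Rt.inv()*G).as_rotvec(degrees=True)/6
    print('xyz',d.round(3),'turn',t.round(2),'tcp',o['tool_pos'].round(4),'q',o['joints'].round(3),'t',o['time'],'w',o['gripper_width'],'F',np.round(o['force'],1))
if __name__=='__main__':
    import sys; need([float(v) for v in sys.argv[1:4]],float(sys.argv[4]))
E
python3 go.py .482 -.171 .19 128
```

```text
xyz [-13.205  11.703   1.94 ] turn [ 0.01  0.   -3.05] tcp [ 0.2274 -0.6351  0.2477] q [-0.939  0.359  0.011 -0.    -1.224 -0.288] t 0.1 w 0.08752435661655514 F [-0.3  0.2  0.5]
```

```bash
python3 -m pendant '[{"xyz":[-1,0.9,0.15],"turn":[0,0,-0.2],"hand":87},{"xyz":[-2.4,2.1,0.35],"turn":[0,0,-0.5],"hand":87},{"xyz":[-3.9,3.4,0.55],"turn":[0,0,-0.9],"hand":87},{"xyz":[-5.4,4.7,0.8],"turn":[0,0,-1.2],"hand":87},{"xyz":[-6.9,6.1,1.0],"turn":[0,0,-1.6],"hand":87},{"xyz":[-8.4,7.4,1.2],"turn":[0,0,-2],"hand":87},{"xyz":[-9.9,8.7,1.4],"turn":[0,0,-2.3],"hand":87},{"xyz":[-11.3,10,1.6],"turn":[0,0,-2.6],"hand":87},{"xyz":[-12.4,11,1.8],"turn":[0,0,-2.9],"hand":87},{"xyz":[-13.0,11.5,1.9],"turn":[0,0,-3.05],"hand":87},{"xyz":[-13.2,11.7,1.94],"turn":[0,0,-3.05],"hand":87},{"xyz":[-13.2,11.7,1.94],"turn":[0,0,-3.05],"hand":87}]' 20
python3 go.py .482 -.171 .136 128
python3 - <<'E'
from ov import *
snap('top','top1');snap('scene','scene1')
d=np.radians(38)
C=[(circ(.482,-.171,.139,.02425,6,d),(255,0,255))]
a=ov('top1',C,(350,150,450,240),4,'a');b=ov('scene1',C,(300,120,400,210),4,'b');cv2.imwrite('pics/v1.png',np.hstack([a,b]))
E
```

```text
time: 1.6
tool_pos: [0.4818, -0.1714, 0.1901]
ee_rot: [1.023, -2.97, -0.0]
force: [-0.0, -0.5, -0.4]
gripper_width: 0.0872
xyz [-0.014  0.007  1.805] turn [ 0. -0.  0.] tcp [ 0.4818 -0.1714  0.1901] q [ 0.043  0.138 -0.427 -0.    -1.006 -0.95 ] t 1.6 w 0.08715189568486346 F [-0.  -0.5 -0.4]
```

View pics/v1.png

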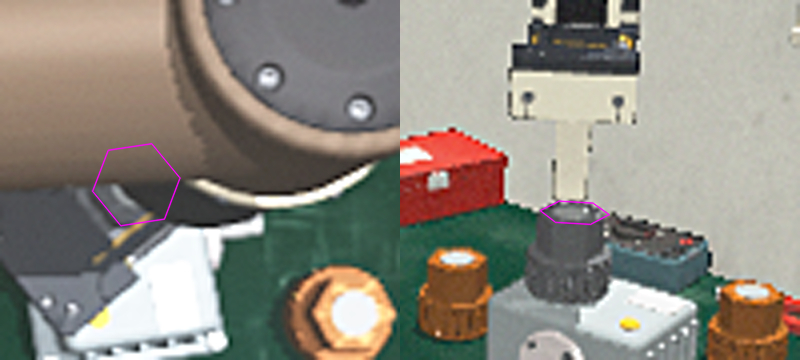

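Scene view: the fingers (572,160 in the mosaic) stand centred over the dark boss (574,212). Descending with the hand open.

```bash
python3 -m pendant '[{"xyz":[0,0,0.7],"turn":[0,0,0],"hand":87},{"xyz":[0,0,1.3],"turn":[0,0,0],"hand":87},{"xyz":[0,0,1.65],"turn":[0,0,0],"hand":87},{"xyz":[0,0,1.77],"turn":[0,0,0],"hand":87},{"xyz":[0,0,1.77],"turn":[0,0,0],"hand":60},{"xyz":[0,0,1.77],"turn":[0,0,0],"hand":50},{"xyz":[0,0,1.77],"turn":[0,0,0],"hand":38},{"xyz":[0,0,1.77],"turn":[0,0,0],"hand":38},{"xyz":[0,0,1.77],"turn":[0,0,0],"hand":38},{"xyz":[0,0,1.77],"turn":[0,0,0],"hand":38}]' 20
python3 -c "
from station import robot
o=robot.observe();print(o['force'],o['ft_torque'],o['gripper_width'])"
```

```text
time: 2.95
tool_pos: [0.4822, -0.1715, 0.1374]
ee_rot: [-1.023, 2.97, -0.0]
force: [-0.1, 0.8, 1.5]
gripper_width: 0.0419
[-0.13996528  0.80643432  1.53289122] [0.18050876 0.00688557 0.00986548] 0.04192059507419934
```

Opening is 41.9 mm, so the jaws are on the flats. First turn: 60° anticlockwise, rising 4 mm.

```bash
python3 -m pendant '[{"xyz":[0,0,-0.01],"turn":[0,0,-0.7],"hand":38},{"xyz":[0,0,-0.02],"turn":[0,0,-1.8],"hand":38},{"xyz":[0,0,-0.04],"turn":[0,0,-3],"hand":38},{"xyz":[0,0,-0.06],"turn":[0,0,-4.3],"hand":38},{"xyz":[0,0,-0.075],"turn":[0,0,-5.6],"hand":38},{"xyz":[0,0,-0.09],"turn":[0,0,-6.9],"hand":38},{"xyz":[0,0,-0.11],"turn":[0,0,-8.2],"hand":38},{"xyz":[0,0,-0.125],"turn":[0,0,-9.4],"hand":38},{"xyz":[0,0,-0.133],"turn":[0,0,-10],"hand":38},{"xyz":[0,0,-0.133],"turn":[0,0,-10],"hand":38}]'
python3 - <<'E'
from h import *
o=robot.observe();print(o['force'],o['ft_torque'],o['gripper_width'],o['joints'])
snap('scene','scene2');c=cv2.imread('pics/scene2.png')[130:230,290:400];cv2.imwrite('pics/v2.png',cv2.resize(c,None,fx=5,fy=5,interpolation=cv2.INTER_CUBIC))
E
```

```text
time: 4.2
tool_pos: [0.4818, -0.1715, 0.1411]
ee_rot: [2.37, -2.062, -0.001]
force: [0.3, 0.2, -1.0]
gripper_width: 0.0415
[ 0.31395062  0.19315192 -1.01034093] [ 0.04382711  0.1201193  -0.00233203] 0.04149142321530193 [ 4.23367867e-02  1.91383878e-01 -4.90771978e-01 -1.77638856e-04
 -8.89077013e-01  9.67776554e-02]
```

View pics/v2.png

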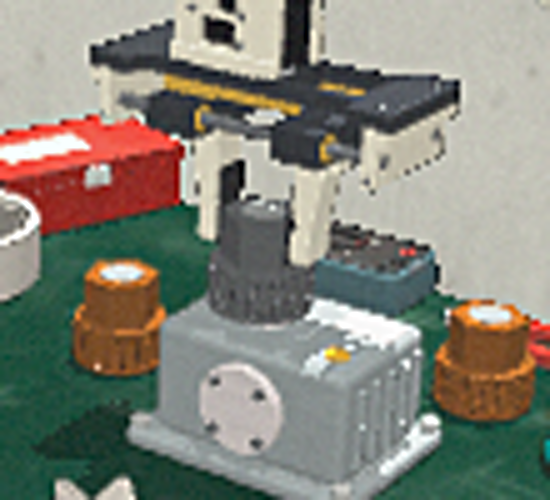

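The scene crop shows jaws (220,190)/(310,230) on the dark boss and the cap slightly risen. Forces are small. Now release, turn back 60°, and regrip.

```bash
python3 -m pendant '[{"xyz":[0,0,0],"turn":[0,0,0],"hand":66},{"xyz":[0,0,0],"turn":[0,0,0],"hand":66},{"xyz":[0,0,0],"turn":[0,0,0],"hand":66},{"xyz":[0,0,0],"turn":[0,0,0.5],"hand":66},{"xyz":[0,0,0],"turn":[0,0,2],"hand":66},{"xyz":[0,0,0],"turn":[0,0,3.6],"hand":66},{"xyz":[0,0,0],"turn":[0,0,5.2],"hand":66},{"xyz":[0,0,0],"turn":[0,0,6.8],"hand":66},{"xyz":[0,0,0],"turn":[0,0,8.4],"hand":66},{"xyz":[0,0,0],"turn":[0,0,9.6],"hand":66},{"xyz":[0,0,0],"turn":[0,0,10],"hand":66},{"xyz":[0,0,0],"turn":[0,0,10],"hand":52},{"xyz":[0,0,0],"turn":[0,0,10],"hand":38},{"xyz":[0,0,0],"turn":[0,0,10],"hand":38},{"xyz":[0,0,0],"turn":[0,0,10],"hand":38},{"xyz":[0,0,0],"turn":[0,0,10],"hand":38}]'
python3 - <<'E'
from h import *
o=robot.observe();print(o['force'],o['ft_torque'],o['gripper_width'],o['joints'])
snap('scene','scene3');c=cv2.imread('pics/scene3.png')[130:230,290:400];cv2.imwrite('pics/v3.png',cv2.resize(c,None,fx=5,fy=5,interpolation=cv2.INTER_CUBIC))
E
```

```text
time: 6.25
tool_pos: [0.4821, -0.1716, 0.1413]
ee_rot: [-1.023, 2.97, -0.0]
force: [0.2, -0.2, 0.2]
gripper_width: 0.0424
[ 0.17300614 -0.1910062   0.18119575] [0.00593492 0.00507422 0.01248131] 0.042396187926208764 [ 4.23516458e-02  1.91194808e-01 -4.90425547e-01  3.53231415e-05
 -8.88982947e-01 -9.49806335e-01]
```

View pics/v3.png

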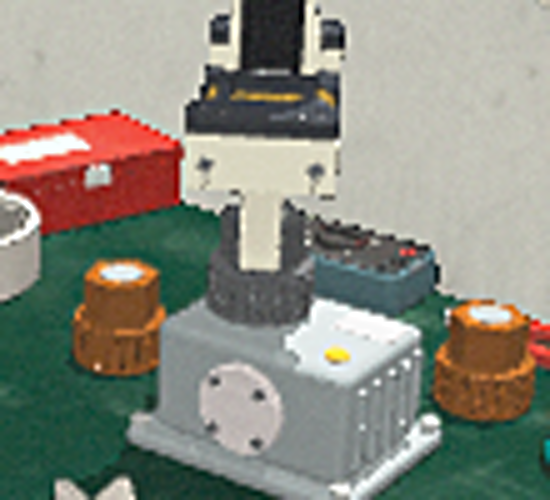

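The jaws (262,235) are again on the boss at 42.4 mm and the cap stayed put. Second turn, then back and regrip, then check.

```bash
python3 -m pendant '[{"xyz":[0,0,-0.01],"turn":[0,0,-0.7],"hand":38},{"xyz":[0,0,-0.02],"turn":[0,0,-1.8],"hand":38},{"xyz":[0,0,-0.04],"turn":[0,0,-3],"hand":38},{"xyz":[0,0,-0.06],"turn":[0,0,-4.3],"hand":38},{"xyz":[0,0,-0.075],"turn":[0,0,-5.6],"hand":38},{"xyz":[0,0,-0.09],"turn":[0,0,-6.9],"hand":38},{"xyz":[0,0,-0.11],"turn":[0,0,-8.2],"hand":38},{"xyz":[0,0,-0.125],"turn":[0,0,-9.4],"hand":38},{"xyz":[0,0,-0.133],"turn":[0,0,-10],"hand":38},{"xyz":[0,0,-0.133],"turn":[0,0,-10],"hand":38}]'
python3 -m pendant '[{"xyz":[0,0,0],"turn":[0,0,0],"hand":66},{"xyz":[0,0,0],"turn":[0,0,0],"hand":66},{"xyz":[0,0,0],"turn":[0,0,0],"hand":66},{"xyz":[0,0,0],"turn":[0,0,0.5],"hand":66},{"xyz":[0,0,0],"turn":[0,0,2],"hand":66},{"xyz":[0,0,0],"turn":[0,0,3.6],"hand":66},{"xyz":[0,0,0],"turn":[0,0,5.2],"hand":66},{"xyz":[0,0,0],"turn":[0,0,6.8],"hand":66},{"xyz":[0,0,0],"turn":[0,0,8.4],"hand":66},{"xyz":[0,0,0],"turn":[0,0,9.6],"hand":66},{"xyz":[0,0,0],"turn":[0,0,10],"hand":66},{"xyz":[0,0,0],"turn":[0,0,10],"hand":52},{"xyz":[0,0,0],"turn":[0,0,10],"hand":38},{"xyz":[0,0,0],"turn":[0,0,10],"hand":38},{"xyz":[0,0,0],"turn":[0,0,10],"hand":38},{"xyz":[0,0,0],"turn":[0,0,10],"hand":38}]'
python3 - <<'E'
from h import *
o=robot.observe();print(o['force'],o['ft_torque'],o['gripper_width'],o['joints'])
snap('scene','scene4');c=cv2.imread('pics/scene4.png')[130:230,290:400];cv2.imwrite('pics/v4.png',cv2.resize(c,None,fx=5,fy=5,interpolation=cv2.INTER_CUBIC))
E
```

```text
time: 7.55
tool_pos: [0.4818, -0.1717, 0.1452]
ee_rot: [2.37, -2.061, -0.0]
force: [-1.1, -0.1, 1.2]
gripper_width: 0.042
time: 9.55
tool_pos: [0.4821, -0.1716, 0.1453]
ee_rot: [-1.023, 2.97, -0.0]
force: [-0.6, -0.2, 0.5]
gripper_width: 0.0417
[-0.60006278 -0.23727894  0.45200575] [ 0.00883943 -0.00171855 -0.02239296] 0.04168229619290182 [ 4.23363998e-02  1.86494779e-01 -4.85599332e-01  1.82945490e-06
 -8.98543586e-01 -9.49807614e-01]
```

View pics/v4.png

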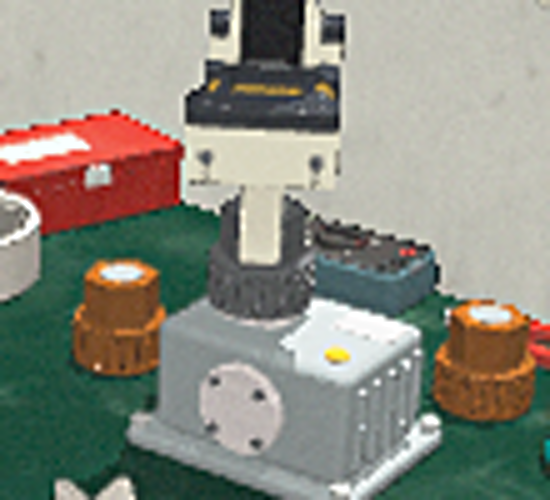

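The cap is higher, with the aluminium neck showing under the skirt at (262,318). Third turn and regrip.

```bash
python3 -m pendant '[{"xyz":[0,0,-0.01],"turn":[0,0,-0.7],"hand":38},{"xyz":[0,0,-0.02],"turn":[0,0,-1.8],"hand":38},{"xyz":[0,0,-0.04],"turn":[0,0,-3],"hand":38},{"xyz":[0,0,-0.06],"turn":[0,0,-4.3],"hand":38},{"xyz":[0,0,-0.075],"turn":[0,0,-5.6],"hand":38},{"xyz":[0,0,-0.09],"turn":[0,0,-6.9],"hand":38},{"xyz":[0,0,-0.11],"turn":[0,0,-8.2],"hand":38},{"xyz":[0,0,-0.125],"turn":[0,0,-9.4],"hand":38},{"xyz":[0,0,-0.133],"turn":[0,0,-10],"hand":38},{"xyz":[0,0,-0.133],"turn":[0,0,-10],"hand":38}]'
python3 -m pendant '[{"xyz":[0,0,0],"turn":[0,0,0],"hand":66},{"xyz":[0,0,0],"turn":[0,0,0],"hand":66},{"xyz":[0,0,0],"turn":[0,0,0],"hand":66},{"xyz":[0,0,0],"turn":[0,0,0.5],"hand":66},{"xyz":[0,0,0],"turn":[0,0,2],"hand":66},{"xyz":[0,0,0],"turn":[0,0,3.6],"hand":66},{"xyz":[0,0,0],"turn":[0,0,5.2],"hand":66},{"xyz":[0,0,0],"turn":[0,0,6.8],"hand":66},{"xyz":[0,0,0],"turn":[0,0,8.4],"hand":66},{"xyz":[0,0,0],"turn":[0,0,9.6],"hand":66},{"xyz":[0,0,0],"turn":[0,0,10],"hand":66},{"xyz":[0,0,0],"turn":[0,0,10],"hand":52},{"xyz":[0,0,0],"turn":[0,0,10],"hand":38},{"xyz":[0,0,0],"turn":[0,0,10],"hand":38},{"xyz":[0,0,0],"turn":[0,0,10],"hand":38},{"xyz":[0,0,0],"turn":[0,0,10],"hand":38}]'
python3 - <<'E'
from h import *
o=robot.observe();print(o['force'],o['ft_torque'],o['gripper_width'],o['joints'])
snap('scene','scene5');c=cv2.imread('pics/scene5.png')[130:230,290:400];cv2.imwrite('pics/v5.png',cv2.resize(c,None,fx=5,fy=5,interpolation=cv2.INTER_CUBIC))
E
```

```text
time: 10.85
tool_pos: [0.4819, -0.1716, 0.1492]
ee_rot: [2.37, -2.062, -0.0]
force: [-0.7, 1.3, 0.5]
gripper_width: 0.042
time: 12.85
tool_pos: [0.4821, -0.1715, 0.1493]
ee_rot: [-1.023, 2.97, -0.0]
force: [-0.2, 0.3, 0.2]
gripper_width: 0.042
[-0.20501451  0.31255486  0.21842056] [ 0.10887531 -0.02634426 -0.0070614 ] 0.042044942451983744 [ 4.23829483e-02  1.81877394e-01 -4.80676718e-01 -1.54261759e-05
 -9.08140928e-01 -9.49802537e-01]
```

View pics/v5.png

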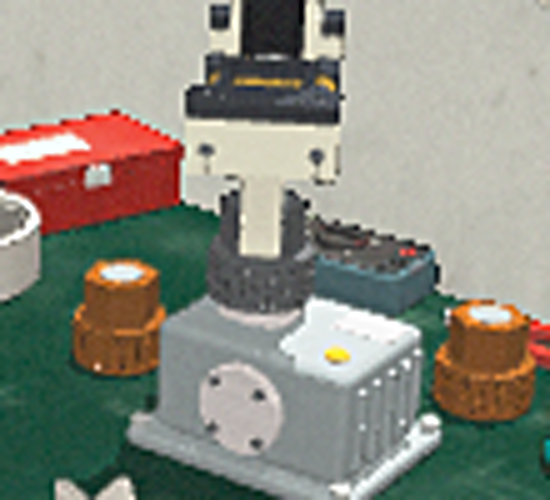

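180° done. Fourth turn, about 70°, to get past the release angle.

```bash
python3 -m pendant '[{"xyz":[0,0,-0.01],"turn":[0,0,-0.7],"hand":38},{"xyz":[0,0,-0.02],"turn":[0,0,-1.8],"hand":38},{"xyz":[0,0,-0.04],"turn":[0,0,-3],"hand":38},{"xyz":[0,0,-0.06],"turn":[0,0,-4.3],"hand":38},{"xyz":[0,0,-0.075],"turn":[0,0,-5.6],"hand":38},{"xyz":[0,0,-0.09],"turn":[0,0,-6.9],"hand":38},{"xyz":[0,0,-0.11],"turn":[0,0,-8.2],"hand":38},{"xyz":[0,0,-0.125],"turn":[0,0,-9.4],"hand":38},{"xyz":[0,0,-0.135],"turn":[0,0,-10.2],"hand":38},{"xyz":[0,0,-0.145],"turn":[0,0,-11],"hand":38},{"xyz":[0,0,-0.155],"turn":[0,0,-11.7],"hand":38},{"xyz":[0,0,-0.155],"turn":[0,0,-11.7],"hand":38}]'
python3 -c "
from station import robot
o=robot.observe();print(o['force'],o['ft_torque'],o['gripper_width'])"
python3 -m pendant '[{"xyz":[0,0,-0.02],"turn":[0,0,0],"hand":38},{"xyz":[0,0,-0.05],"turn":[0,0,0],"hand":38},{"xyz":[0,0,-0.08],"turn":[0,0,0],"hand":38},{"xyz":[0,0,-0.1],"turn":[0,0,0],"hand":38},{"xyz":[0,0,-0.1],"turn":[0,0,0],"hand":38}]'
```

```text
time: 14.4
tool_pos: [0.4819, -0.1717, 0.154]
ee_rot: [2.544, -1.843, -0.0]
force: [-0.1, -0.6, 1.4]
gripper_width: 0.0418
[-0.14233185 -0.60807708  1.44315709] [-0.37006086  0.41775774 -0.01538407] 0.041787300131220256
time: 15.02
tool_pos: [0.4821, -0.1715, 0.1569]
ee_rot: [-2.545, 1.842, -0.0]
force: [0.6, 0.0, -1.7]
gripper_width: 0.0416
```

Force is −1.7 N, about the cap's weight, so it isn't being held. Lifting on gently.

```bash
python3 -m pendant '[{"xyz":[0,0,-0.03],"turn":[0,0,0],"hand":38},{"xyz":[0,0,-0.07],"turn":[0,0,0],"hand":38},{"xyz":[0,0,-0.11],"turn":[0,0,0],"hand":38},{"xyz":[0,0,-0.15],"turn":[0,0,0],"hand":38},{"xyz":[0,0,-0.15],"turn":[0,0,0],"hand":38}]'
python3 - <<'E'
from h import *
o=robot.observe();print(o['force'],o['ft_torque'],o['gripper_width'],o['joints'])
snap('scene','scene6');c=cv2.imread('pics/scene6.png')[130:230,290:400];cv2.imwrite('pics/v6.png',cv2.resize(c,None,fx=5,fy=5,interpolation=cv2.INTER_CUBIC))
E
```

```text
time: 15.65
tool_pos: [0.4821, -0.1716, 0.1615]
ee_rot: [-2.545, 1.842, -0.0]
force: [-0.6, 0.1, -1.2]
gripper_width: 0.0418
[-0.63244398  0.11941299 -1.24083313] [ 0.00805027  0.11681291 -0.00891953] 0.04180745722104789 [ 4.23232366e-02  1.68023406e-01 -4.65325526e-01  2.00591751e-05
 -9.37208827e-01  2.75260359e-01]
```

View pics/v6.png

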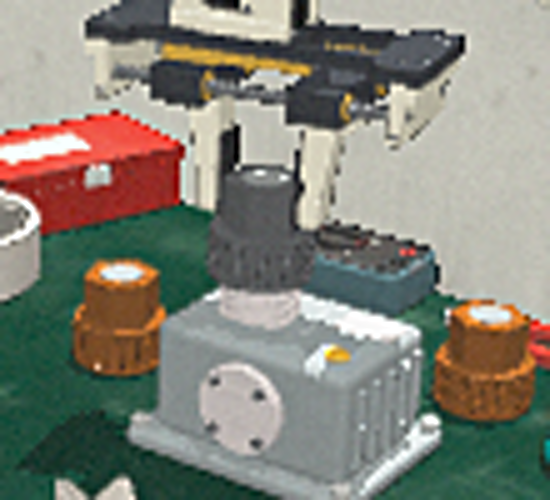

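The cap (262,230) has lifted with the jaws, exposing the neck (260,305), and the force is only its weight. Lifting clear.

```bash
python3 -m pendant '[{"xyz":[0,0,-0.15],"turn":[0,0,0],"hand":38},{"xyz":[0,0,-0.45],"turn":[0,0,0],"hand":38},{"xyz":[0,0,-0.9],"turn":[0,0,0],"hand":38},{"xyz":[0,0,-1.4],"turn":[0,0,0],"hand":38},{"xyz":[0,0,-1.75],"turn":[0,0,0],"hand":38},{"xyz":[0,0,-1.8],"turn":[0,0,0],"hand":38}]' 25
python3 - <<'E'
from h import *
snap('scene','scene7');c=cv2.imread('pics/scene7.png')[100:300,200:400];cv2.imwrite('pics/v7.png',cv2.resize(c,None,fx=3,fy=3,interpolation=cv2.INTER_CUBIC))
snap('top','top7')
E
python3 go.py .493 .161 .12 138
```

```text
time: 16.45
tool_pos: [0.4825, -0.1716, 0.2165]
ee_rot: [-2.544, 1.841, -0.003]
force: [-0.1, -0.8, -1.7]
gripper_width: 0.0418
xyz [-10.413  -3.81    3.183] turn [-0.    0.   10.03] tcp [ 0.4819 -0.1715  0.2154] q [ 0.042  0.115 -0.392 -0.    -1.064  0.275] t 16.55 w 0.04169525783454371 F [-0.4 -0.9 -2. ]
```

View pics/v7.png

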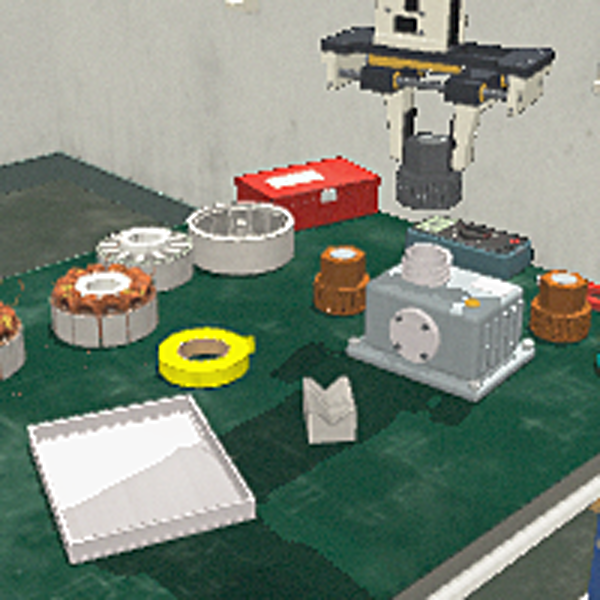

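View pics/top7.png

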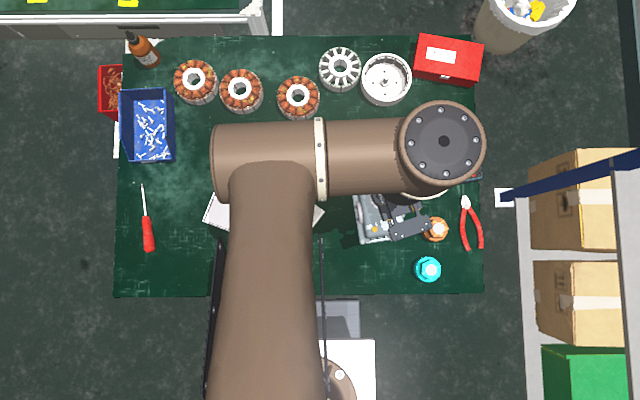

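Scene: the cap (430,175) is in the jaws, clear of the neck (428,262); tape and V-block are undisturbed. Moving over the tray centre at height.

```bash
python3 -m pendant '[{"xyz":[-0.4,-0.15,0],"turn":[0,0,0],"hand":38},{"xyz":[-1.2,-0.45,0],"turn":[0,0,0],"hand":38},{"xyz":[-2.3,-0.85,0],"turn":[0,0,0],"hand":38},{"xyz":[-3.5,-1.3,0],"turn":[0,0,0],"hand":38},{"xyz":[-4.7,-1.7,0],"turn":[0,0,0],"hand":38},{"xyz":[-5.9,-2.15,0],"turn":[0,0,0],"hand":38},{"xyz":[-7.1,-2.6,0],"turn":[0,0,0],"hand":38},{"xyz":[-8.3,-3.05,0.1],"turn":[0,0,0],"hand":38},{"xyz":[-9.3,-3.4,0.5],"turn":[0,0,0],"hand":38},{"xyz":[-10,-3.65,1.1],"turn":[0,0,0],"hand":38},{"xyz":[-10.35,-3.78,1.8],"turn":[0,0,0],"hand":38},{"xyz":[-10.41,-3.81,2.6],"turn":[0,0,0],"hand":38},{"xyz":[-10.41,-3.81,3.2],"turn":[0,0,0],"hand":38},{"xyz":[-10.41,-3.81,3.3],"turn":[0,0,0],"hand":38},{"xyz":[-10.41,-3.81,3.3],"turn":[0,0,0],"hand":38}]'
python3 - <<'E'
from ov import *
snap('scene','scene8'); o=robot.observe(); x,y,z=o['tool_pos'];print(o['tool_pos'],o['force'])
C=cap(x,y,z-.0564,18)
a=ov('scene8',[],(190,120,310,300),4,'a');b=ov('scene8',[C[0],C[1]],(220,160,300,260),6,'b')
cv2.imwrite('pics/v8.png',np.hstack([cv2.resize(a,(400,600)),b[:600,:400] if 0 else cv2.resize(b,(400,500)) if 0 else np.vstack([cv2.resize(b,(400,500)),np.zeros((100,400,3),np.uint8)])]))
E
```

```text
time: 18.42
tool_pos: [0.493, 0.1611, 0.1165]
ee_rot: [2.545, -1.842, 0.0]
force: [0.6, 0.0, -0.9]
gripper_width: 0.0419
[0.49330424 0.16116714 0.11692456] [ 0.68644866 -0.2259515  -0.79344159]
```

View pics/v8.png

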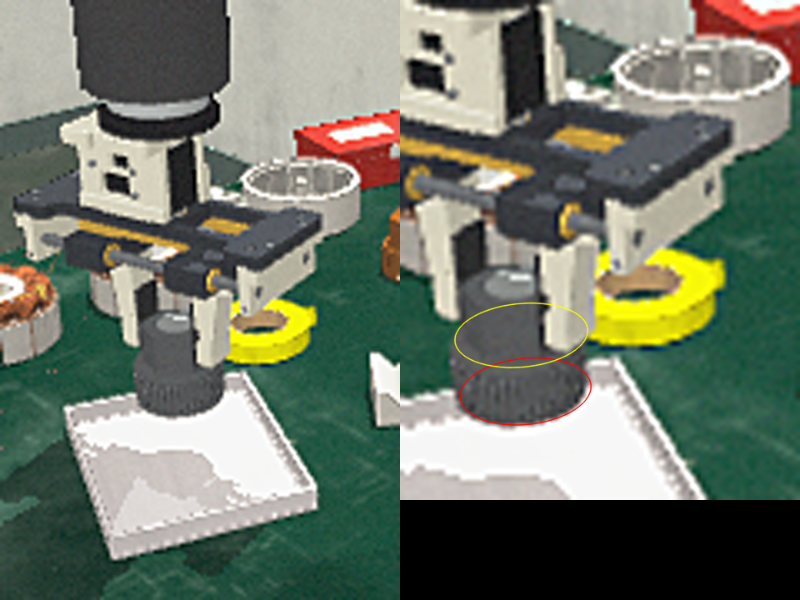

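The cap (180,370) hangs upright over the tray and the predicted rim agrees. Lowering.

```bash
python3 -m pendant '[{"xyz":[0,0,0.3],"turn":[0,0,0],"hand":38},{"xyz":[0,0,0.8],"turn":[0,0,0],"hand":38},{"xyz":[0,0,1.3],"turn":[0,0,0],"hand":38},{"xyz":[0,0,1.6],"turn":[0,0,0],"hand":38},{"xyz":[0,0,1.72],"turn":[0,0,0],"hand":38},{"xyz":[0,0,1.76],"turn":[0,0,0],"hand":38},{"xyz":[0,0,1.78],"turn":[0,0,0],"hand":38},{"xyz":[0,0,1.8],"turn":[0,0,0],"hand":38},{"xyz":[0,0,1.8],"turn":[0,0,0],"hand":38}]'
python3 -m pendant '[{"xyz":[0,0,0.02],"turn":[0,0,0],"hand":38},{"xyz":[0,0,0.04],"turn":[0,0,0],"hand":38},{"xyz":[0,0,0.04],"turn":[0,0,0],"hand":38}]'
python3 -m pendant '[{"xyz":[0,0,0.02],"turn":[0,0,0],"hand":38},{"xyz":[0,0,0.04],"turn":[0,0,0],"hand":38},{"xyz":[0,0,0.04],"turn":[0,0,0],"hand":38}]'
```

```text
time: 19.6
tool_pos: [0.4931, 0.1609, 0.0626]
ee_rot: [-2.544, 1.842, -0.0]
force: [-0.0, 0.3, -1.7]
gripper_width: 0.0418
time: 19.98
tool_pos: [0.493, 0.1608, 0.0611]
ee_rot: [2.545, -1.842, -0.0]
force: [-0.3, 0.6, -2.1]
gripper_width: 0.0417
time: 20.35
tool_pos: [0.4931, 0.161, 0.0608]
ee_rot: [-2.545, 1.842, -0.0]
force: [-3.4, -0.5, 8.9]
gripper_width: 0.042
```

Contact felt (+8.9 N). Releasing.

```bash
python3 -m pendant '[{"xyz":[0,0,-0.02],"turn":[0,0,0],"hand":46},{"xyz":[0,0,-0.02],"turn":[0,0,0],"hand":56},{"xyz":[0,0,-0.02],"turn":[0,0,0],"hand":80},{"xyz":[0,0,-0.02],"turn":[0,0,0],"hand":80},{"xyz":[0,0,-0.02],"turn":[0,0,0],"hand":80},{"xyz":[0,0,-0.3],"turn":[0,0,0],"hand":80},{"xyz":[0,0,-0.9],"turn":[0,0,0],"hand":80},{"xyz":[0,0,-1.9],"turn":[0,0,0],"hand":80},{"xyz":[0,0,-3.2],"turn":[0,0,0],"hand":80},{"xyz":[0,0,-4.5],"turn":[0,0,0],"hand":80},{"xyz":[0,0,-5],"turn":[0,0,0],"hand":80},{"xyz":[0,0,-5],"turn":[0,0,0],"hand":80}]'
python3 - <<'E'
from ov import *
snap('scene','scene9')
C=cap(.493,.161,.003,18)
a=ov('scene9',[],(190,150,390,320),4,'v9');b=ov('scene9',C,(190,180,300,300),5,'w9')
E
```

```text
time: 21.85
tool_pos: [0.4934, 0.1611, 0.2112]
ee_rot: [-2.543, 1.841, -0.001]
force: [0.3, -0.4, -0.5]
gripper_width: 0.08
```

View pics/v9.png

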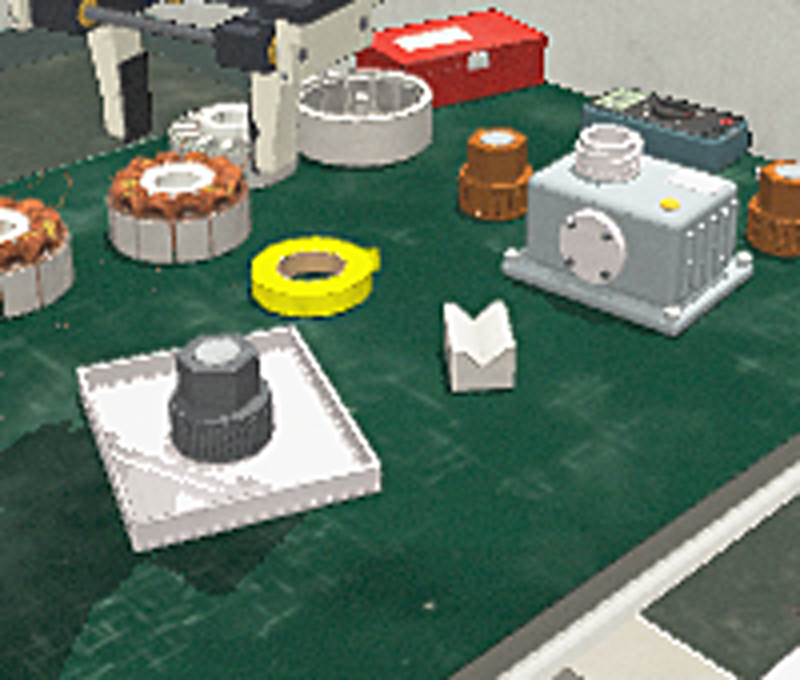

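View pics/w9.png

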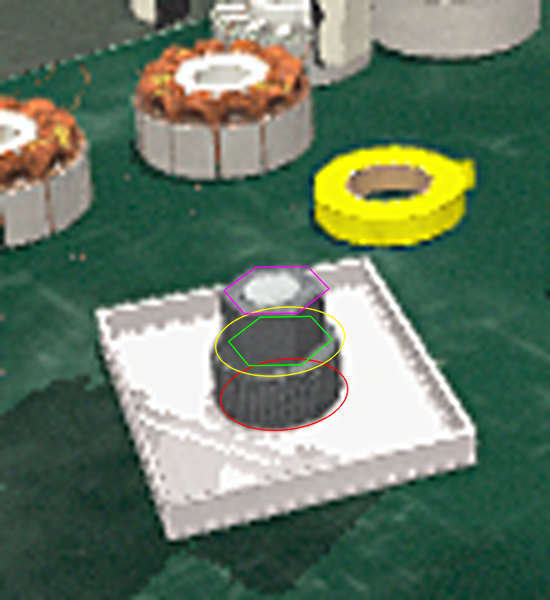

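The cap stands upright in the tray (220,400 in the first crop), open end down. The neck is bare at (607,155), and the tape (312,275) and V-block (480,345) look unmoved. Signing off.

```bash
python3 - <<'E'
from h import *
import pickle
a=pickle.load(open('scene0.pkl','rb'))['img'].astype(int);b=pickle.load(open('scene9.pkl','rb'))['img'].astype(int)
print('tape/vblock diff',abs(a-b)[205:232,250:290].mean(),abs(a-b)[222:250,300:322].mean())
print(robot.observe()['time']); print(robot.sign_off())
E
```

```text
tape/vblock diff 2.6984567901234566 2.883116883116883
21.9
the job is handed in; nothing more can be done
None
```

The filler cap is off and standing open end down near the middle of the tray. I handed the job in at 21.9 s, and no verdict was reported.

- **Unscrewing:** I turned the dark cap anticlockwise in four grips of 60, 60, 60 and 70 degrees, raising the hand with the thread each time. It came off under little more than its own weight, with readings of about 1 to 2 N.
- **Placing:** I lowered it until it touched the tray floor, where the force read about 9 N. Then I let go and backed off upward.
- **Last checks:** In the scene camera the cap stands upright in the tray and the neck is bare. The tape roll and V-block look unmoved: their image patches differ from the first picture only by about 3 grey levels. The gripper is clear of everything.
- **Disagreement:** The drawn outline of the cap sat about 1 pixel off the picture in the scene camera throughout, roughly the 2 mm calibration error.
- **Not checked:** I took no top-camera picture after the placing.

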